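# Clamp a plug gauge in the V-block with the swing strap and cam lever

## Task

A steel plug gauge lies in the V-block of the small clamping fixture, ready to be checked. Clamp it there: push the steel strap round until it lies over the plug against its stop pin, then push the red cam lever down as far as it goes, so that the strap bears on the plug and stays clamped when you let go. Only push with the fingers: grip and lift nothing, use no more force than a hand would, leave the plug seated as it lies, and leave the gauges and tools beside the fixture alone.

Things in the scene. Friction and masses are not known exactly. Their poses are not given: they have to be found in the camera images.
- fixture: Fixed steel base plate, 76 x 136 x 18 mm (its x, y, z), origin at the centre of its underside, z up. On it, fixed: V-block 40 x 40 x 30 mm, centre x = 12, y = -28 mm, top at z = 48 mm, V along x; stud of strap and lever at x = 0, y = 34 mm; 8 mm stop pin to z = 74 mm at x = 19, y = 10 mm. Behind it stands a bin with discs up to 132 mm high.
- strap: Dark steel bar 28 mm wide, 14 mm thick, round nose 74 mm and tail 40 mm from the stud axis. Lever up: underside 71.6, top 85.6 mm above the table; a brass pad 20 x 16 mm stands 3 mm down under the nose, 62 mm from the stud. Origin: on its heel screw, 28 mm behind the stud, at the bar's underside; -y points to the nose. Its nose dips about 3 mm as the lever goes down.
- strap_swing (a joint): Turn of strap, stud and lever together about the vertical stud, rad. 0: nose over the plug, along -y of the fixture, at the stop (end of travel). Starts parked at 0.95 to 1.9, clockwise from there seen from above (at 1.57 the nose points along the fixture's -x). About 1.5 N at the nose moves it; it stays where it is left.
- cam_lever (a joint): Push of the cam lever, rad. 0: up, rising at 60 degrees (1.047 rad) backwards from the stud, away from the nose; the slope falls by the joint value. 1.0: fully down, nearly level (end of travel). Starts at 0 to 0.12. Stiff: 3 to 6 N near its end move it; it stays where it is left (the cam locks itself). From about 0.7 on the strap squeezes the plug.
- stud (a point): Point on the vertical stud axis at the height of the strap's top, 85.6 mm above the table. The lever's level cross pin is on the same axis, 99.6 mm above the table.
- strap_nose (a point): Point on the strap's top face at its nose, 62 mm from the stud axis, on the strap's centre line.
- lever_end (a point): Point on the upper face of the lever's red sleeve, on its middle, 90 mm along the lever from the cross pin. The lever is straight and 102 mm long; the sleeve (19 mm wide, 12 mm thick) covers it from 52 mm on; its upper face lies 7 mm above the line from the pin along the lever.
- plug: Ground steel plug gauge, cylinder 24 mm in diameter, 57 mm long, 0.2 kg, loose, lying in the V-block along the fixture's x. Origin: centre of its end face nearer to the fixture's -x; own z along the cylinder. Its top is 65.6 mm above the table, 2 to 3 mm under the strap's pad while the lever is up.
- ring_gauge: Bystander: steel ring, 44 mm outside, 12 mm high, loose, on the granite plate (top 59 mm above the table) in front of the fixture. Origin: centre of its underside.
- plug_gauge_upright: Bystander: steel plug gauge, 24 mm in diameter, 60 mm high, standing loose on the granite plate. Origin: centre of its underside.
- micrometer: Bystander: outside micrometer, 62 x 93 x 13 mm, lying loose on the granite plate. Origin: centre of its underside.
- hex_key: Bystander: black hex key, 28 x 78 x 8 mm, lying loose on the table beside the plate's end nearest to the V-block. Origin: centre of its underside.

How it is judged:
By the outcome, as a careful person would: the job done as asked, in the order asked, and still so for the second after the job is handed in, with the robot touching nothing.
It also fails if it takes over 48 s, if anything falls off the work surface, if the arm or the gripper's body presses on something with over 40 N, if the wrist force passes 120 N, or if a joint passes its speed limit or range.

## Robot

A 6-joint arm with a two-finger parallel gripper is mounted at the origin on a cart in front of the work surface, level with it; the furniture and walls round the work are solid. World frame = base frame: x ahead of the robot, y to its left, z up, the work surface at z = 0. Lengths are in m, angles in rad, forces in N, time in s.
With the tool pointing down it reaches from about 0.35 to 0.975 m from the base axis. Payload 4.9 kg.
Tool frame: the origin (TCP) lies midway between the tips of the shut fingers; the grasp point (between the pads) lies 19 mm behind it; z points along the fingers, y is the line along which they close (so a half turn about z gives the same grasp; the last joint's range is limited). The gripper opens to 85 mm and grips with 20 to 120 N. Pads are 22 mm wide; open, the fingers measure 114 mm over their backs; the gripper's body (76 mm by 85 mm) begins 54 mm behind the grasp point. The pads swing forward as they close: fully open they stand 13 mm farther back than shut.
Start: joints at [-1.456, 0.053, 1.613, -0, 1.476, -0.119], TCP at [0.145, -0.608, 0.231] pointing down, gripper open.
Joint ranges: [-3.01, 3.01], [-1.01, 2.22], [0.06, 2.58], [-1.02, 4.17], [0.09, 2.62], [-3.14, 3.14]. Speed limits (rad/s): [2.57, 2.57, 3.14, 3.14, 3.14, 3.14].

## Interface

Orientations are given as a rotation vector (axis times angle).
In Python, from station import ctrl gives the robot as it stands.
- The arm moves only by the tool step_arm, never from a script. Its argument "targets" is a list of rows, each an object with "travel": the shift along the world's x, y, z as a fraction of full scale, a list of three; "angular": the turn, a rotation vector about the world's x, y, z as a fraction of full scale, a list of three; "gripper": the opening, from 0 (shut) to 1 (fully open). In form: [{"travel": [x, y, z], "angular": [rx, ry, rz], "gripper": gripper}, ...]. A call has 1 to 10 rows; each row is the pose to reach, as a shift and turn from the pose commanded when the call began; what a row does not reach only later rows make up. Full scale, the value 1, is 0.6 m for a shift and pi/4 rad for a turn. A row lasts 1/10 s, in which the tool goes at most 50 mm and 8.59 degrees, less where a joint would pass 70% of its speed; a pose out of reach is approached as far as the arm can. A call with a number of a shift or a turn outside -1 to 1 is refused whole. A call with a gripper value outside its range is refused whole. The fingers move at their own pace and stop on an object; "squeeze" is the grip in N (left out, the last holds). Time passes only in rows, so rows that repeat a pose let the fingers close. It gives the time, the measured TCP pose, the force, the opening and the grip force at its end, in the units of the state.
- ctrl.get_obs(): the state, without advancing time (a new reading comes with each control period).
- ctrl.get_image(name): name is "side" or "top"; returns a dict with "img" (400x640x3 uint8, red, green, blue), "fx", "fy", "cx", "cy" (pixels), "D" ([k1, k2, p1, p2, k3] as OpenCV has them; the pictures are not rectified), "rvec" (rotation vector, rad) and "tvec" (3), from world to camera coordinates, as OpenCV has them. Camera axes: x right, y down, z forward; pixel columns grow to the right and rows downward; lengths in m; the calibration is good to about 2 mm. A picture is of the moment at which its call begins. There is no depth.
- ctrl.finish_job(): hands the job in; it is judged then, once.
The state is a dict: "t": time; "q": joint angles; "dq": joint speeds; "effort": joint torques, N m; "tool_pos": TCP position; "tool_rot": TCP orientation; "contact_force": force on the tool from outside, world axes, zero at the start; "wrist_torque": the same for the moment, N m; "opening": finger opening in m; "grip_force": force on a finger pad.
Only numpy, scipy, OpenCV 4.12 (cv2) and the standard library are available. Lean on these libraries where they do the work, as an engineer would, in place of code of your own. Each camera call takes 0.05 s, during which the arm holds its last target. There are 200 camera calls.

## Working session

There is one attempt and no reset: what is moved stays moved. The work goes in short steps, Python scripts to look and compute and a tool call to move; the robot and the scene stay as the last step left them, time stands still between calls to the robot, and variables do not carry over. Pictures are saved under pics/ and viewed, at most 10 in all, crops included, and the job is handed in when it is done.

Besides the shell and the picture viewer there is one more tool, called after ">>>" by a JSON object that holds its "method" and its "body", one argument or row to a line. step_arm: Moves the arm, as the interface text tells. Its arguments: {"type":"object","properties":{"targets":{"type":"array"},"squeeze":{"type":"number"}},"required":["targets"]}

```bash
mkdir -p pics; ls; python3 - <<'E'
from station import ctrl
import cv2
o=ctrl.get_obs(); print({k:o[k] for k in('t','q','tool_pos','tool_rot','opening','contact_force')})
for n in('side','top'):
    d=ctrl.get_image(n); cv2.imwrite(f'pics/{n}0.png',d['img'][:,:,::-1]); print(n,[d[k] for k in('fx','fy','cx','cy','D','rvec','tvec')])
E
```

```text
pics
{'t': 0.0, 'q': array([-1.45599884e+00,  5.33600659e-02,  1.61429471e+00,  6.26922274e-06,
        1.47602236e+00, -1.19000194e-01]), 'tool_pos': array([ 0.14472535, -0.60736583,  0.23006062]), 'tool_rot': array([-3.11808149e+00, -3.66168619e-01, -1.66719005e-05]), 'opening': 0.08578945797297033, 'contact_force': array([ 0.6881795 ,  0.54294766, -0.59107427])}
side [493.58186765227117, 493.58186765227117, 321.0926412528087, 204.7879664824488, array([-0.1566068,  0.       ,  0.       ,  0.       ,  0.       ]), array([ 2.00599186, -0.14512925,  0.07821027]), array([-0.47055561,  0.05954175,  1.02944416])]
top [398.43474482229374, 398.43474482229374, 319.95694554728914, 199.57843045284335, array([-0.08472605,  0.        ,  0.        ,  0.        ,  0.        ]), array([ 2.14839631, -2.09329116,  0.1554504 ]), array([-0.1977813 ,  0.46401426,  0.91548747])]
```

View pics/side0.png

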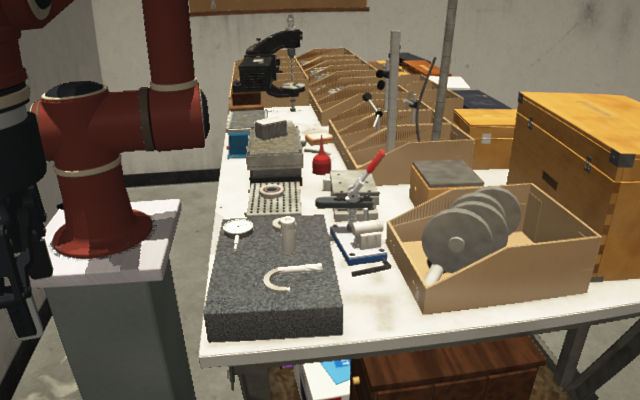

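View pics/top0.png

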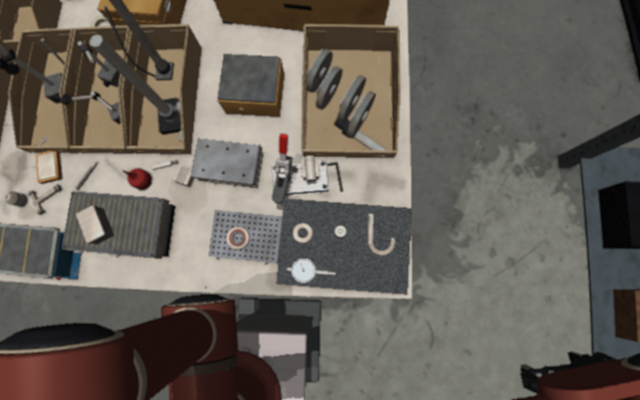

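The side view shows the fixture at about (358,230), the red lever at (372,163) and the parked strap at (340,201). In the top view the strap is near (281,178), the red sleeve at (283,144) and the V-block with the plug at (310,170). I'll enlarge both.

```bash
python3 - <<'E'
import cv2,numpy as np
a=cv2.imread('pics/side0.png')[140:285,300:410]; b=cv2.imread('pics/top0.png')[125:215,255:355]
a=cv2.resize(a,None,fx=4,fy=4,interpolation=2); b=cv2.resize(b,(400,360),interpolation=2)
c=np.zeros((580,800,3),np.uint8); c[:580,:400]=a[:,:400]; c[:360,400:]=b; 
cv2.imwrite('pics/crop0.png',c)
E
```

```text
(no output)
```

View pics/crop0.png

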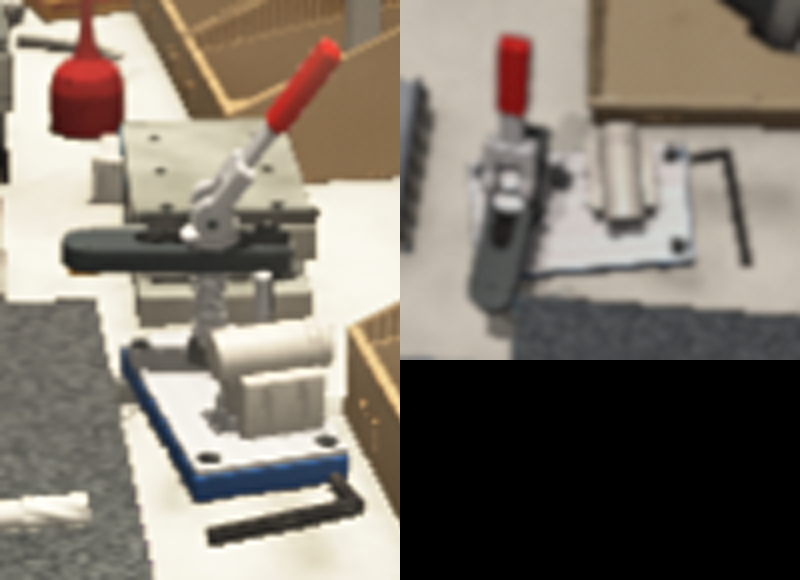

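The crop shows the strap's nose pointing toward the robot (parked at about 1.6) and the lever up. The white plate's corners are visible in the side view at about (349,259), (386,254) and (330,228), and in the top view at (328,190) and (327,162). Next I'll cast rays.

```bash
cat > h.py <<'E'
import cv2,numpy as np
from station import ctrl
def K(d): return np.array([[d['fx'],0,d['cx']],[0,d['fy'],d['cy']],[0,0,1]])
def ray(d,p):
    u=cv2.undistortPoints(np.array(p,float).reshape(-1,1,2),K(d),d['D'])[:,0]
    R=cv2.Rodrigues(d['rvec'])[0]; c=-R.T@d['tvec']
    return c,np.c_[u,np.ones(len(u))]@R
def plane(d,p,z):
    c,v=ray(d,p); return (c+v*((z-c[2])/v[:,2])[:,None])
def tri(d1,p1,d2,p2):
    c1,v1=ray(d1,p1);c2,v2=ray(d2,p2);o=[]
    for a,b in zip(v1,v2):
        s=np.linalg.lstsq(np.c_[a,-b],c2-c1,rcond=None)[0];A=c1+s[0]*a;B=c2+s[1]*b
        o.append(np.r_[(A+B)/2,np.linalg.norm(A-B)])
    return np.array(o)
def proj(d,P): return cv2.projectPoints(np.array(P,float).reshape(-1,1,3),d['rvec'],d['tvec'],K(d),d['D'])[0][:,0]
def red(d,box):
    h=cv2.cvtColor(d['img'],cv2.COLOR_RGB2HSV); m=((h[...,0]<8)|(h[...,0]>172))&(h[...,1]>150)&(h[...,2]>80)
    x0,x1,y0,y1=box; q=np.zeros_like(m); q[y0:y1,x0:x1]=m[y0:y1,x0:x1]
    y,x=np.nonzero(q); P=np.c_[x,y].astype(np.float32); return P
E
python3 - <<'E'
from h import *
np.set_printoptions(precision=4,suppress=True)
S=ctrl.get_image('side');T=ctrl.get_image('top')
print('plate side',plane(S,[(348.75,259.5),(386.3,253.7),(330.5,228)],.018))
print('plate top',plane(T,[(328,190.5),(327.5,162),(288.,193)],.018))
for d,b in((S,(360,390,145,176)),(T,(270,295,130,158))):
    P=red(d,b); r=cv2.minAreaRect(P); print(len(P),r,cv2.boxPoints(r).tolist())
h=cv2.cvtColor(T['img'],cv2.COLOR_RGB2HSV)
print('strap nose top',plane(T,[(278,202),(273,196),(283,197)],.0856), 'nose side',plane(S,[(315.5,202)],.0786))
print('strap side edges side view (near bottom edge, top edge)',plane(S,[(320,200)],.0856))
# plug ends: top of far/near in top view
print('plug top',plane(T,[(403-400)/4*np.array([1,1])*0+(np.array([625-400,218])/4+[255,125]),np.array([620-400,122])/4+[255,125]],.0656))
print('stop pin',tri(S,[(300+264/4,140+275/4)],T,[(255+(562-400)/4,125+178/4)]))
print('stud nut',tri(S,[(300+210/4,140+222/4)],T,[(255+(508-400)/4,125+185/4)]))
E
```

```text
plate side [[ 0.4963 -0.2124  0.018 ]
 [ 0.5686 -0.2034  0.018 ]
 [ 0.4825 -0.0867  0.018 ]]
plate top [[ 0.4954 -0.2042  0.018 ]
 [ 0.5675 -0.2012  0.018 ]
 [ 0.4869 -0.1062  0.018 ]]
171 ((375.19329833984375, 161.14871215820312), (6.706818103790283, 25.973678588867188), 37.5685920715332) [[364.6170959472656, 169.3977813720703], [380.4535217285156, 148.81040954589844], [385.7695007324219, 152.89964294433594], [369.9330749511719, 173.4870147705078]]
119 ((283.0, 143.5), (19.0, 6.0), 90.0) [[280.0, 134.0], [286.0, 134.0], [286.0, 153.0], [280.0, 153.0]]
strap nose top [[ 0.4528 -0.0917  0.0856]
 [ 0.4664 -0.0796  0.0856]
 [ 0.4647 -0.1026  0.0856]] nose side [[ 0.4526 -0.0872  0.0786]]
strap side edges side view (near bottom edge, top edge) [[ 0.4607 -0.0943  0.0856]]
plug top [[ 0.5114 -0.1647  0.0656]
 [ 0.5696 -0.1599  0.0656]]
stop pin [[ 0.5388 -0.1283  0.0752  0.0128]]
stud nut [[ 0.5238 -0.0985  0.0924  0.0011]]
```

```bash
python3 - <<'E'
from h import *
np.set_printoptions(precision=4,suppress=True)
S=ctrl.get_image('side');T=ctrl.get_image('top')
L=tri(S,[(383.1,150.9),(367.3,171.4)],T,[(283,134),(283,153.)]);print('red ends',L)
v=(L[0]-L[1])[:3];print('dir az',np.degrees(np.arctan2(v[1],v[0])),'slope',np.degrees(np.arctan2(v[2],np.hypot(*v[:2]))),np.linalg.norm(v))
for yaw in (4,6):
  y=np.radians(yaw);R=np.array([[np.cos(y),-np.sin(y)],[np.sin(y),np.cos(y)]])
  st=np.array([.522,-.102])
  F=[(-38,-68,18),(38,-68,18),(-38,68,18),(38,68,18),(19,10,74),(0,34,85.6),(12,-28,48)]
  P=[np.r_[st+R@(np.array(f[:2])/1e3-[0,.034]),f[2]/1e3] for f in F]
  print(yaw,'stop',P[4]); ps=proj(S,P);pt=proj(T,P)
  print((ps-[300,140])*4);print((pt-[255,125])*4+[400,0])
E
```

```text
red ends [[ 0.58   -0.1086  0.185   0.0011]
 [ 0.5512 -0.1053  0.1441  0.0005]]
dir az -6.466201719032809 slope 54.67444222012915 0.05016465827733731
4 stop [ 0.5426 -0.1246  0.074 ]
[[181.5566 472.1434]
 [340.5863 452.6078]
 [115.6647 337.7589]
 [257.5098 322.5615]
 [257.0068 276.4382]
 [206.4004 238.1435]
 [264.0272 361.7661]]
[[695.41   268.8117]
 [689.7866 148.6999]
 [474.0795 278.8876]
 [471.5244 159.0059]
 [557.6554 161.2251]
 [515.385  190.0226]
 [624.9151 180.6007]]
6 stop [ 0.5434 -0.1239  0.074 ]
[[189.8859 472.6289]
 [346.8781 450.2129]
 [114.0351 339.1718]
 [254.582  321.6955]
 [258.2514 275.6773]
 [206.4004 238.1435]
 [268.1417 360.8283]]
[[697.2039 262.9793]
 [687.2951 143.2983]
 [476.3032 280.6493]
 [469.477  160.9879]
 [556.4578 159.9124]
 [515.385  190.0226]
 [624.019  177.146 ]]
```

```bash
python3 - <<'E'
from h import *
np.set_printoptions(precision=4,suppress=True)
S=ctrl.get_image('side');T=ctrl.get_image('top')
print(tri(S,[(332.5,193),(378,193)],T,[(258,186),(262,146)]))
st=np.array([.521,-.103]);yaw=5.5
for s in (110,104,95,80,60,40,20,0):
    a=np.radians(-90+yaw-s); n=np.array([np.cos(a),np.sin(a)]); t=np.array([-n[1],n[0]])
    tx=np.radians(13.4); ex=np.array([np.cos(tx),np.sin(tx)]);ey=np.array([-ex[1],ex[0]])
    sup=.011*abs(t@ex)+.0145*abs(t@ey)
    print(s,st+.060*n-(.014+sup)*t,sup)
print(proj(T,[(.469,-.045,.078)]),proj(S,[(.469,-.045,.078)]))
E
```

```text
[[ 0.4925 -0.0419  0.0751  0.0027]
 [ 0.5896 -0.045   0.0699  0.0003]]
110 [ 0.4709 -0.057 ] 0.017961829593152363
104 [ 0.4663 -0.0629] 0.01755649128986824
95 [ 0.4607 -0.0729] 0.01658978859189318
80 [ 0.4555 -0.0912] 0.014893342505562636
60 [ 0.4538 -0.1121] 0.017573132042174665
40 [ 0.4605 -0.1342] 0.018133342502693228
20 [ 0.4764 -0.1535] 0.01650640423775394
0 [ 0.5    -0.1653] 0.012888550013160022
[[258.6119 195.1474]] [[320.7897 193.1993]]
```

>>> {"method": "step_arm", "body": {
  "targets": [
    {"travel": [0.05,0.05,0.03],"angular": [0,0,-0.1],"gripper": 0},
    {"travel": [0.12,0.12,0.03],"angular": [0,0,-0.17],"gripper": 0},
    {"travel": [0.18,0.2,0.03],"angular": [0,0,-0.17],"gripper": 0},
    {"travel": [0.24,0.28,0.03],"angular": [0,0,-0.17],"gripper": 0}
  ]
}}

```text
t: 0.8
tool_pos: [0.272, -0.462, 0.2495]
tool_rot: [3.137, 0.156, 0.001]
contact_force: [0.5, -0.2, -0.8]
opening: 0.0282
grip_force: 0.0
```

>>> {"method": "step_arm", "body": {
  "targets": [
    {"travel": [0.034,0.074,0],"angular": [0,0,0],"gripper": 0},
    {"travel": [0.068,0.148,0],"angular": [0,0,0],"gripper": 0},
    {"travel": [0.102,0.222,0],"angular": [0,0,0],"gripper": 0},
    {"travel": [0.136,0.296,0],"angular": [0,0,0],"gripper": 0},
    {"travel": [0.17,0.37,0],"angular": [0,0,0],"gripper": 0},
    {"travel": [0.204,0.444,0],"angular": [0,0,0],"gripper": 0},
    {"travel": [0.238,0.518,0],"angular": [0,0,0],"gripper": 0},
    {"travel": [0.27,0.59,0],"angular": [0,0,0],"gripper": 0},
    {"travel": [0.295,0.662,0],"angular": [0,0,0],"gripper": 0},
    {"travel": [0.295,0.662,0],"angular": [0,0,0],"gripper": 0}
  ]
}}

```text
t: 1.8
tool_pos: [0.449, -0.0617, 0.2495]
tool_rot: [-3.136, -0.17, -0.001]
contact_force: [-0.8, -0.7, -0.1]
opening: -0.0002
grip_force: 0.0
```

>>> {"method": "step_arm", "body": {
  "targets": [
    {"travel": [0,0,-0.06],"angular": [0,0,0],"gripper": 0},
    {"travel": [0,0,-0.12],"angular": [0,0,0],"gripper": 0},
    {"travel": [0,0,-0.17],"angular": [0,0,0],"gripper": 0},
    {"travel": [0,0,-0.2],"angular": [0,0,0],"gripper": 0},
    {"travel": [0,0,-0.2],"angular": [0,0,0],"gripper": 0},
    {"travel": [0,0,-0.2],"angular": [0,0,0],"gripper": 0}
  ]
}}

```text
t: 2.4
tool_pos: [0.4482, -0.0667, 0.1298]
tool_rot: [3.138, 0.156, 0.0]
contact_force: [-0.7, 0.0, 0.5]
opening: 0.0
grip_force: 0.0
```

```bash
python3 - <<'E'
from h import *
o=ctrl.get_obs();print(o['t'],o['tool_pos'],o['contact_force'])
a=ctrl.get_image('side')['img'][130:280,280:400,::-1];b=ctrl.get_image('top')['img'][120:220,240:340,::-1]
c=np.zeros((600,800,3),np.uint8);c[:600,:400]=cv2.resize(a[:,:100],(400,600),interpolation=2);c[:400,400:]=cv2.resize(b,(400,400),interpolation=2)
cv2.imwrite('pics/c1.png',c)
E
```

```text
2.4 [ 0.4481677  -0.06669625  0.12978895] [-0.66239803  0.02580544  0.50400648]
```

View pics/c1.png

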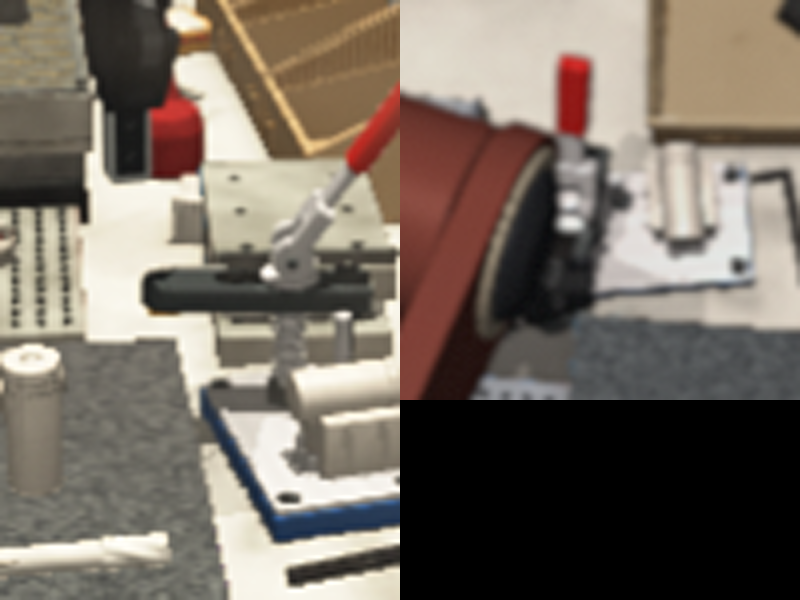

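The fingers are shut beside the strap's nose, tip at about (128,175) in the crop, with clear space between them and the grey block. The earlier moves stopped slightly short, so I'll correct sideways and then lower.

>>> {"method": "step_arm", "body": {
  "targets": [
    {"travel": [0.03,0.037,0],"angular": [0,0,0],"gripper": 0},
    {"travel": [0.03,0.037,-0.03],"angular": [0,0,0],"gripper": 0},
    {"travel": [0.03,0.037,-0.07],"angular": [0,0,0],"gripper": 0},
    {"travel": [0.03,0.037,-0.087],"angular": [0,0,0],"gripper": 0},
    {"travel": [0.03,0.037,-0.087],"angular": [0,0,0],"gripper": 0},
    {"travel": [0.03,0.037,-0.087],"angular": [0,0,0],"gripper": 0}
  ]
}}

```text
t: 3.1
tool_pos: [0.4668, -0.0443, 0.0783]
tool_rot: [3.137, 0.157, 0.002]
contact_force: [-0.0, 0.4, 0.1]
opening: 0.0001
grip_force: 0.0
```

>>> {"method": "step_arm", "body": {
  "targets": [
    {"travel": [-0.002,-0.016,0],"angular": [0,0,0],"gripper": 0},
    {"travel": [-0.005,-0.032,0],"angular": [0,0,0],"gripper": 0},
    {"travel": [-0.011,-0.048,0],"angular": [0,0,0],"gripper": 0},
    {"travel": [-0.015,-0.063,0],"angular": [0,0,0],"gripper": 0},
    {"travel": [-0.019,-0.078,0],"angular": [0,0,0],"gripper": 0},
    {"travel": [-0.021,-0.095,0],"angular": [0,0,0],"gripper": 0},
    {"travel": [-0.022,-0.113,0],"angular": [0,0,0],"gripper": 0},
    {"travel": [-0.018,-0.132,0],"angular": [0,0,0],"gripper": 0},
    {"travel": [-0.011,-0.15,0],"angular": [0,0,0],"gripper": 0},
    {"travel": [-0.011,-0.15,0],"angular": [0,0,0],"gripper": 0}
  ]
}}

```text
t: 4.1
tool_pos: [0.4586, -0.1353, 0.0759]
tool_rot: [3.138, 0.155, -0.005]
contact_force: [-1.0, -0.1, 0.2]
opening: -0.0002
grip_force: 0.2
```

```bash
python3 - <<'E'
from h import *
o=ctrl.get_obs();print(o['t'],o['tool_pos'],o['contact_force'])
a=ctrl.get_image('side')['img'][130:280,290:390,::-1];b=ctrl.get_image('top')['img'][120:220,240:340,::-1]
c=np.zeros((600,800,3),np.uint8);c[:600,:400]=cv2.resize(a[:,:100],(400,600),interpolation=2);c[:400,400:]=cv2.resize(b,(400,400),interpolation=2)
cv2.imwrite('pics/c2.png',c)
E
```

```text
4.1 [ 0.45860283 -0.13532397  0.07593549] [-1.01960096 -0.06611801  0.19303055]
```

View pics/c2.png

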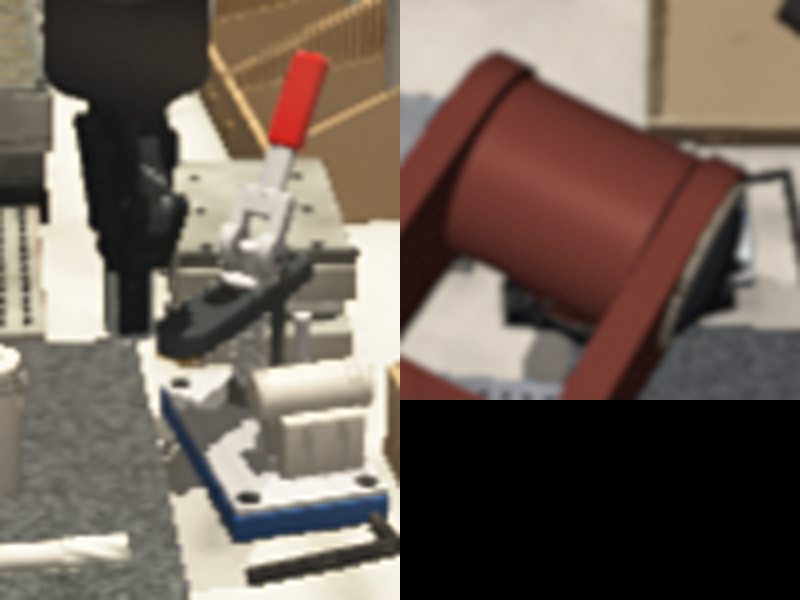

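The strap has swung about two thirds of the way: its nose is at (175,345) in the crop, with the finger behind it and the plug undisturbed. I'll continue along the arc.

>>> {"method": "step_arm", "body": {
  "targets": [
    {"travel": [0.014,-0.016,0.004],"angular": [0,0,0],"gripper": 0},
    {"travel": [0.028,-0.031,0.004],"angular": [0,0,0],"gripper": 0},
    {"travel": [0.038,-0.037,0.004],"angular": [0,0,0],"gripper": 0},
    {"travel": [0.047,-0.042,0.004],"angular": [0,0,0],"gripper": 0},
    {"travel": [0.054,-0.045,0.004],"angular": [0,0,0],"gripper": 0},
    {"travel": [0.061,-0.048,0.004],"angular": [0,0,0],"gripper": 0},
    {"travel": [0.061,-0.048,0.004],"angular": [0,0,0],"gripper": 0}
  ]
}}

```text
t: 4.9
tool_pos: [0.497, -0.163, 0.0798]
tool_rot: [3.137, 0.158, 0.002]
contact_force: [0.5, -0.3, 0.4]
opening: 0.0
grip_force: 0.0
```

>>> {"method": "step_arm", "body": {
  "targets": [
    {"travel": [0.003,0,0],"angular": [0,0,0],"gripper": 0},
    {"travel": [0.006,0,0],"angular": [0,0,0],"gripper": 0},
    {"travel": [0.006,0,0],"angular": [0,0,0],"gripper": 0}
  ]
}}

```text
t: 5.2
tool_pos: [0.4999, -0.1629, 0.0797]
tool_rot: [3.137, 0.158, 0.001]
contact_force: [-0.8, -0.8, -0.1]
opening: 0.0003
grip_force: 0.5
```

>>> {"method": "step_arm", "body": {
  "targets": [
    {"travel": [0.003,0,0],"angular": [0,0,0],"gripper": 0},
    {"travel": [0.003,0,0],"angular": [0,0,0],"gripper": 0}
  ]
}}

```text
t: 5.4
tool_pos: [0.5016, -0.1628, 0.0796]
tool_rot: [3.138, 0.157, 0.0]
contact_force: [-0.2, -1.8, 0.1]
opening: -0.0
grip_force: 0.6
```

>>> {"method": "step_arm", "body": {
  "targets": [
    {"travel": [0.003,0,0],"angular": [0,0,0],"gripper": 0},
    {"travel": [0.003,0,0],"angular": [0,0,0],"gripper": 0}
  ]
}}

```text
t: 5.6
tool_pos: [0.5035, -0.1627, 0.0795]
tool_rot: [-3.138, -0.157, -0.0]
contact_force: [-1.5, -0.6, -0.1]
opening: -0.0001
grip_force: 0.5
```

>>> {"method": "step_arm", "body": {
  "targets": [
    {"travel": [0.003,0,0],"angular": [0,0,0],"gripper": 0},
    {"travel": [0.003,0,0],"angular": [0,0,0],"gripper": 0}
  ]
}}

```text
t: 5.8
tool_pos: [0.5053, -0.1627, 0.0795]
tool_rot: [-3.137, -0.157, -0.0]
contact_force: [-1.5, 0.7, 0.3]
opening: -0.0003
grip_force: 0.5
```

```bash
python3 - <<'E'
from h import *
o=ctrl.get_obs();print(o['t'],o['tool_pos'],o['contact_force'])
a=ctrl.get_image('side')['img'][130:280,290:390,::-1];b=ctrl.get_image('top')['img'][120:220,240:340,::-1]
c=np.zeros((600,800,3),np.uint8);c[:600,:400]=cv2.resize(a[:,:100],(400,600),interpolation=2);c[:400,400:]=cv2.resize(b,(400,400),interpolation=2)
cv2.imwrite('pics/c3.png',c)
E
```

```text
5.8 [ 0.5052712  -0.16269028  0.07946964] [-1.51101522  0.69513103  0.34018262]
```

View pics/c3.png

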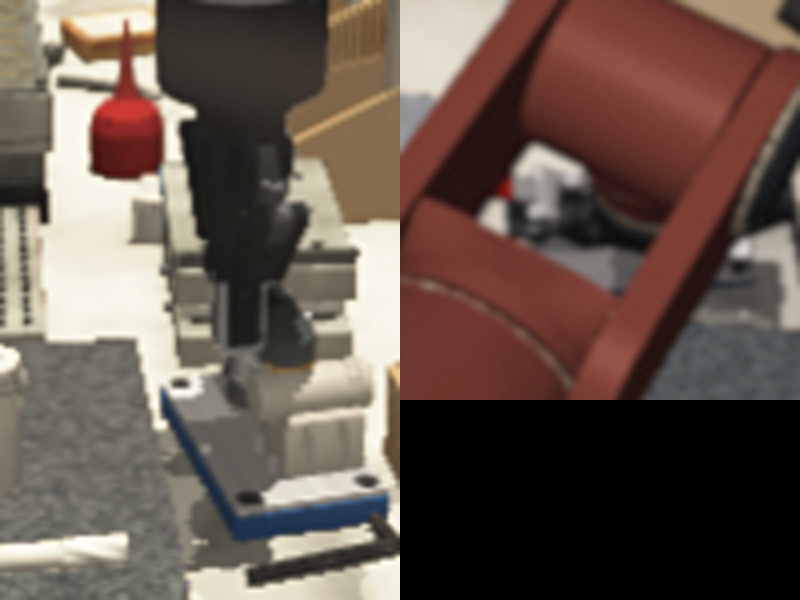

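The strap's nose is now over the plug at about (290,340) in the crop, with the brass pad just above it. Force is still only about 1.5 N, which is sliding friction, so it isn't at the stop yet. I'll keep pushing.

>>> {"method": "step_arm", "body": {
  "targets": [
    {"travel": [0.003,0,0],"angular": [0,0,0],"gripper": 0},
    {"travel": [0.003,0,0],"angular": [0,0,0],"gripper": 0}
  ]
}}

```text
t: 6.1
tool_pos: [0.5064, -0.1627, 0.0794]
tool_rot: [-3.137, -0.158, 0.003]
contact_force: [-3.8, -1.1, 1.6]
opening: -0.0005
grip_force: 2.1
```

>>> {"method": "step_arm", "body": {
  "targets": [
    {"travel": [0.003,0,0],"angular": [0,0,0],"gripper": 0},
    {"travel": [0.003,0,0],"angular": [0,0,0],"gripper": 0}
  ]
}}

```text
t: 6.3
tool_pos: [0.5068, -0.1627, 0.0792]
tool_rot: [-3.137, -0.158, 0.009]
contact_force: [-9.7, -0.8, 4.4]
opening: -0.0001
grip_force: 4.8
```

>>> {"method": "step_arm", "body": {
  "targets": [
    {"travel": [0.003,0,0],"angular": [0,0,0],"gripper": 0},
    {"travel": [0.003,0,0],"angular": [0,0,0],"gripper": 0}
  ]
}}

```text
t: 6.5
tool_pos: [0.5072, -0.1628, 0.079]
tool_rot: [-3.137, -0.158, 0.015]
contact_force: [-14.9, -2.4, 7.9]
opening: -0.0003
grip_force: 7.5
```

The strap is hard against its stop: force rose to 15 N with no travel. I'll back off and raise clear to look.

>>> {"method": "step_arm", "body": {
  "targets": [
    {"travel": [-0.03,0,0],"angular": [0,0,0],"gripper": 0},
    {"travel": [-0.07,0,0],"angular": [0,0,0],"gripper": 0},
    {"travel": [-0.12,0,0.05],"angular": [0,0,0],"gripper": 0},
    {"travel": [-0.18,0,0.1],"angular": [0,0,0],"gripper": 0},
    {"travel": [-0.2,-0.06,0.16],"angular": [0,0,0],"gripper": 0},
    {"travel": [-0.2,-0.13,0.22],"angular": [0,0,0],"gripper": 0},
    {"travel": [-0.2,-0.2,0.28],"angular": [0,0,0],"gripper": 0},
    {"travel": [-0.2,-0.25,0.28],"angular": [0,0,0],"gripper": 0},
    {"travel": [-0.2,-0.25,0.28],"angular": [0,0,0],"gripper": 0}
  ]
}}

```text
t: 7.4
tool_pos: [0.3915, -0.3171, 0.2507]
tool_rot: [3.133, 0.151, 0.007]
contact_force: [-0.5, 0.8, -0.2]
opening: -0.0002
grip_force: 0.0
```

```bash
python3 - <<'E'
from h import *
o=ctrl.get_obs();print(o['t'],o['tool_pos'],o['contact_force'])
S=ctrl.get_image('side');T=ctrl.get_image('top')
for d,b in((S,(345,395,135,200)),(T,(250,310,120,200))):
    P=red(d,b); r=cv2.minAreaRect(P); print(len(P),np.round(r[0],1),np.round(cv2.boxPoints(r),1).tolist())
a=S['img'][130:280,290:390,::-1];b=T['img'][120:220,240:340,::-1]
c=np.zeros((600,800,3),np.uint8);c[:600,:400]=cv2.resize(a[:,:100],(400,600),interpolation=2);c[:400,400:]=cv2.resize(b,(400,400),interpolation=2)
cv2.imwrite('pics/c4.png',c)
E
```

```text
7.4 [ 0.39147578 -0.31714966  0.25067384] [-0.5005938   0.75201214 -0.21365988]
155 [348.5 153.5] [[345.0, 142.0], [352.0, 142.0], [352.0, 165.0], [345.0, 165.0]]
126 [258.7 163.8] [[249.0, 165.60000610351562], [250.60000610351562, 158.10000610351562], [268.29998779296875, 162.10000610351562], [266.70001220703125, 169.5]]
```

View pics/c4.png

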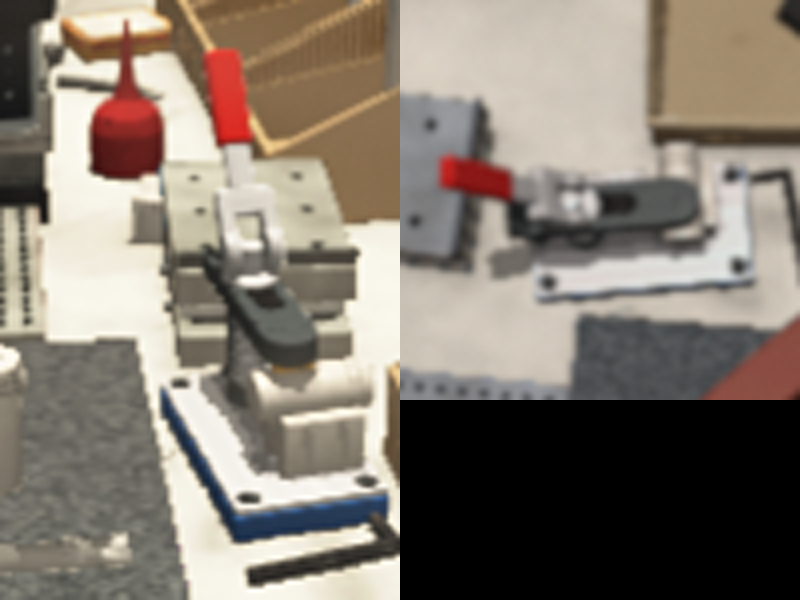

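The strap lies over the plug against the stop, with its nose at (290,345) in the side crop, and the plug is seated. The red lever points to +y: sleeve ends are at about (225,55) and (235,140) in the side crop, and (445,172) and (510,182) in the top crop. The search boxes clipped the sleeve, so I'll re-measure it.

```bash
python3 - <<'E'
from h import *
np.set_printoptions(precision=4,suppress=True)
S=ctrl.get_image('side');T=ctrl.get_image('top'); E=[]
for d,b in((S,(335,356,135,172)),(T,(240,275,150,175))):
    P=red(d,b); bx=cv2.boxPoints(cv2.minAreaRect(P)); 
    l=[np.linalg.norm(bx[0]-bx[1]),np.linalg.norm(bx[1]-bx[2])]
    e=[(bx[1]+bx[2])/2,(bx[0]+bx[3])/2] if l[0]>l[1] else [(bx[0]+bx[1])/2,(bx[2]+bx[3])/2]
    e=sorted(e,key=lambda p:p[1] if d is S else p[0]); E.append(e); print(len(P),bx.tolist(),e)
L=tri(S,E[0],T,E[1]);print(L)
v=(L[0]-L[1])[:3];print('az',np.degrees(np.arctan2(v[1],v[0])),'slope',np.degrees(np.arctan2(v[2],np.hypot(*v[:2]))),np.linalg.norm(v))
# strap nose
print(plane(T,[(240+697/4,120+203/4),(240+668/4,120+178/4),(240+668/4,120+228/4)],.0856))
for st in [(.521,-.103),(.524,-.103)]:
  y=np.radians(5.5); ey=np.array([-np.sin(y),np.cos(y),0])
  for phi in (60,55): 
    p=[np.r_[st,.0996]+k*(np.cos(np.radians(phi))*ey+np.sin(np.radians(phi))*np.array([0,0,1])) for k in(.052,.102)]
    print(st,phi,np.array(p).ravel(),proj(S,p).ravel(),proj(T,p).ravel())
E
```

```text
214 [[340.48779296875, 142.39024353027344], [349.92681884765625, 141.3414764404297], [352.54876708984375, 164.9390411376953], [343.1097412109375, 165.98780822753906]] [array([345.2073, 141.8659], dtype=float32), array([347.8293, 165.4634], dtype=float32)]
126 [[248.9882354736328, 165.55296325683594], [250.63526916503906, 158.1411895751953], [268.317626953125, 162.0706024169922], [266.67059326171875, 169.4823760986328]] [array([249.8118, 161.8471], dtype=float32), array([267.4941, 165.7765], dtype=float32)]
[[ 0.5193 -0.0425  0.1846  0.    ]
 [ 0.5203 -0.0733  0.1464  0.0023]]
az 91.9195581168589 slope 51.142947201937226 0.04913105535986726
[[ 0.5332 -0.4018  0.0856]
 [ 0.5476 -0.3852  0.0856]
 [ 0.518  -0.3849  0.0856]]
(0.521, -0.103) 60 [ 0.5185 -0.0771  0.1446  0.5161 -0.0522  0.1879] [347.849  166.8882 344.5311 141.848 ] [269.2726 167.3672 254.1009 163.0084]
(0.521, -0.103) 55 [ 0.5181 -0.0733  0.1422  0.5154 -0.0448  0.1832] [347.2871 167.3811 343.4693 143.0238] [267.6831 167.7774 250.9291 163.8793]
(0.524, -0.103) 60 [ 0.5215 -0.0771  0.1446  0.5191 -0.0522  0.1879] [349.3604 166.8009 346.0361 141.7717] [269.3435 166.0201 254.1859 161.5962]
(0.524, -0.103) 55 [ 0.5211 -0.0733  0.1422  0.5184 -0.0448  0.1832] [348.792  167.2939 344.9616 142.9475] [267.7548 166.434  251.0156 162.4749]
```

>>> {"method": "step_arm", "body": {
  "targets": [
    {"travel": [0.036,0.065,0],"angular": [0,0,0],"gripper": 0},
    {"travel": [0.072,0.13,0],"angular": [0,0,0],"gripper": 0},
    {"travel": [0.108,0.195,0],"angular": [0,0,0],"gripper": 0},
    {"travel": [0.144,0.26,0],"angular": [0,0,0],"gripper": 0},
    {"travel": [0.18,0.325,0],"angular": [0,0,0],"gripper": 0},
    {"travel": [0.215,0.387,0],"angular": [0,0,0],"gripper": 0},
    {"travel": [0.215,0.387,0],"angular": [0,0,0],"gripper": 0},
    {"travel": [0.215,0.387,0],"angular": [0,0,0],"gripper": 0}
  ]
}}

```text
t: 8.4
tool_pos: [0.5191, -0.0786, 0.2467]
tool_rot: [-3.137, -0.163, 0.002]
contact_force: [0.2, 0.2, 0.8]
opening: 0.0001
grip_force: 0.0
```

>>> {"method": "step_arm", "body": {
  "targets": [
    {"travel": [0.001,-0.003,-0.05],"angular": [0,0,0],"gripper": 0},
    {"travel": [0.002,-0.003,-0.09],"angular": [0,0,0],"gripper": 0},
    {"travel": [0.002,-0.003,-0.115],"angular": [0,0,0],"gripper": 0},
    {"travel": [0.002,-0.003,-0.115],"angular": [0,0,0],"gripper": 0},
    {"travel": [0.002,-0.003,-0.115],"angular": [0,0,0],"gripper": 0}
  ]
}}

```text
t: 8.9
tool_pos: [0.5206, -0.0829, 0.1789]
tool_rot: [3.138, 0.156, 0.0]
contact_force: [0.3, 0.6, 0.6]
opening: 0.0001
grip_force: 0.0
```

>>> {"method": "step_arm", "body": {
  "targets": [
    {"travel": [0,0.007,-0.005],"angular": [0,0,0],"gripper": 0},
    {"travel": [0,0.014,-0.01],"angular": [0,0,0],"gripper": 0},
    {"travel": [-0.002,0.024,-0.016],"angular": [0,0,0],"gripper": 0},
    {"travel": [-0.003,0.034,-0.023],"angular": [0,0,0],"gripper": 0},
    {"travel": [-0.004,0.043,-0.032],"angular": [0,0,0],"gripper": 0},
    {"travel": [-0.004,0.0515,-0.0415],"angular": [0,0,0],"gripper": 0},
    {"travel": [-0.004,0.0515,-0.0415],"angular": [0,0,0],"gripper": 0}
  ]
}}

```text
t: 9.6
tool_pos: [0.5181, -0.0505, 0.1527]
tool_rot: [-3.137, -0.159, 0.001]
contact_force: [1.0, -0.3, 0.3]
opening: 0.0001
grip_force: 0.2
```

```bash
python3 - <<'E'
from h import *
o=ctrl.get_obs();print(o['t'],o['tool_pos'],o['contact_force'])
a=ctrl.get_image('side')['img'][130:280,290:390,::-1];b=ctrl.get_image('top')['img'][120:220,240:340,::-1]
c=np.zeros((600,800,3),np.uint8);c[:600,:400]=cv2.resize(a[:,:100],(400,600),interpolation=2);c[:400,400:]=cv2.resize(b,(400,400),interpolation=2)
cv2.imwrite('pics/c5.png',c)
E
```

```text
9.6 [ 0.51805158 -0.05054769  0.15272164] [ 0.99437041 -0.27520091  0.34632941]
```

View pics/c5.png

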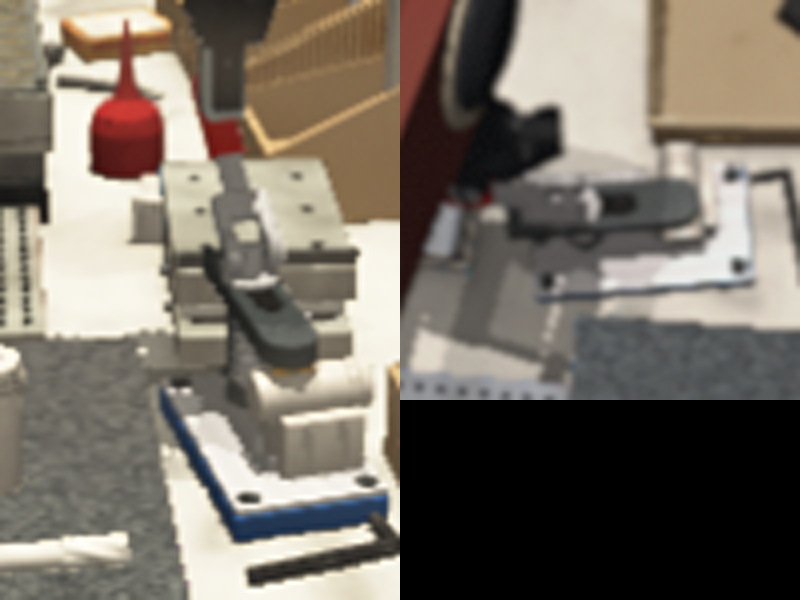

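The finger is on the red sleeve, tip at about (225,118) in the side crop and centred on it. The strap and plug haven't moved, so I'll follow the arc down.

>>> {"method": "step_arm", "body": {
  "targets": [
    {"travel": [-0.001,0.006,-0.009],"angular": [0,0,0],"gripper": 0},
    {"travel": [-0.002,0.011,-0.018],"angular": [0,0,0],"gripper": 0},
    {"travel": [-0.003,0.017,-0.029],"angular": [0,0,0],"gripper": 0},
    {"travel": [-0.003,0.0215,-0.041],"angular": [0,0,0],"gripper": 0},
    {"travel": [-0.003,0.0215,-0.041],"angular": [0,0,0],"gripper": 0}
  ]
}}

```text
t: 10.2
tool_pos: [0.5157, -0.038, 0.1273]
tool_rot: [-3.137, -0.158, 0.003]
contact_force: [-0.0, -0.2, -0.0]
opening: -0.0001
grip_force: 0.0
```

>>> {"method": "step_arm", "body": {
  "targets": [
    {"travel": [0,0.003,-0.008],"angular": [0,0,0],"gripper": 0},
    {"travel": [0,0.006,-0.016],"angular": [0,0,0],"gripper": 0},
    {"travel": [0,0.006,-0.016],"angular": [0,0,0],"gripper": 0}
  ]
}}

```text
t: 10.5
tool_pos: [0.5159, -0.0348, 0.1182]
tool_rot: [-3.138, -0.158, 0.002]
contact_force: [-0.3, 0.0, -0.1]
opening: -0.0003
grip_force: 0.0
```

>>> {"method": "step_arm", "body": {
  "targets": [
    {"travel": [0,0.001,-0.005],"angular": [0,0,0],"gripper": 0},
    {"travel": [0,0.002,-0.01],"angular": [0,0,0],"gripper": 0},
    {"travel": [0,0.002,-0.01],"angular": [0,0,0],"gripper": 0}
  ]
}}

```text
t: 10.8
tool_pos: [0.5163, -0.0336, 0.1129]
tool_rot: [-3.137, -0.157, 0.001]
contact_force: [-0.3, -0.3, 1.3]
opening: 0.0002
grip_force: 0.4
```

>>> {"method": "step_arm", "body": {
  "targets": [
    {"travel": [0,0,-0.003],"angular": [0,0,0],"gripper": 0},
    {"travel": [0,0,-0.005],"angular": [0,0,0],"gripper": 0},
    {"travel": [0,0,-0.005],"angular": [0,0,0],"gripper": 0}
  ]
}}

```text
t: 11.1
tool_pos: [0.5165, -0.0335, 0.1103]
tool_rot: [-3.137, -0.158, -0.0]
contact_force: [-1.3, 1.3, 1.6]
opening: 0.0002
grip_force: 1.1
```

```bash
python3 - <<'E'
from h import *
o=ctrl.get_obs();print(o['t'],o['tool_pos'],o['contact_force'])
a=ctrl.get_image('side')['img'][130:280,290:390,::-1];b=ctrl.get_image('top')['img'][120:220,240:340,::-1]
c=np.zeros((600,800,3),np.uint8);c[:600,:400]=cv2.resize(a[:,:100],(400,600),interpolation=2);c[:400,400:]=cv2.resize(b,(400,400),interpolation=2)
cv2.imwrite('pics/c6.png',c)
E
```

```text
11.1 [ 0.51654935 -0.03350241  0.11033927] [-1.26090557  1.27956993  1.62832281]
```

View pics/c6.png

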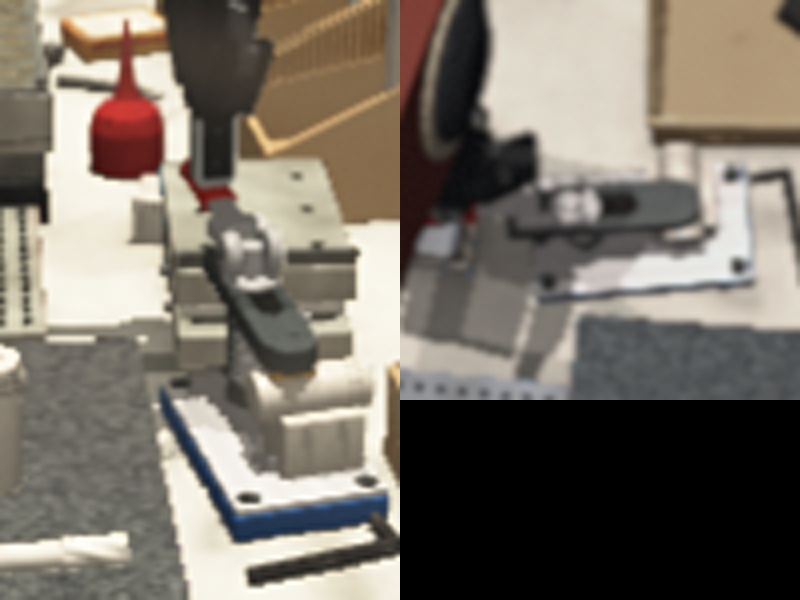

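The lever is now nearly level under the finger, sleeve at about (210,185) in the side crop, and the strap and plug still look in place. Force is low, so I'll press on to the end stop.

>>> {"method": "step_arm", "body": {
  "targets": [
    {"travel": [0,0,-0.003],"angular": [0,0,0],"gripper": 0},
    {"travel": [0,0,-0.005],"angular": [0,0,0],"gripper": 0},
    {"travel": [0,0,-0.005],"angular": [0,0,0],"gripper": 0}
  ]
}}

```text
t: 11.5
tool_pos: [0.5172, -0.0335, 0.1094]
tool_rot: [-3.137, -0.158, -0.002]
contact_force: [-5.5, 2.6, 11.4]
opening: 0.0002
grip_force: 5.9
```

>>> {"method": "step_arm", "body": {
  "targets": [
    {"travel": [0,0,-0.003],"angular": [0,0,0],"gripper": 0},
    {"travel": [0,0,-0.003],"angular": [0,0,0],"gripper": 0}
  ]
}}

```text
t: 11.7
tool_pos: [0.5178, -0.0334, 0.1091]
tool_rot: [-3.137, -0.157, -0.003]
contact_force: [-6.2, 4.1, 19.3]
opening: 0.0001
grip_force: 9.0
```

The end stop is reached: 19 N with almost no travel. I'll release straight up and check.

>>> {"method": "step_arm", "body": {
  "targets": [
    {"travel": [0,0,0.015],"angular": [0,0,0],"gripper": 0},
    {"travel": [0,0,0.05],"angular": [0,0,0],"gripper": 0},
    {"travel": [0,0,0.12],"angular": [0,0,0],"gripper": 0},
    {"travel": [-0.06,0,0.2],"angular": [0,0,0],"gripper": 0},
    {"travel": [-0.12,-0.07,0.23],"angular": [0,0,0],"gripper": 0},
    {"travel": [-0.17,-0.15,0.23],"angular": [0,0,0],"gripper": 0},
    {"travel": [-0.2,-0.23,0.23],"angular": [0,0,0],"gripper": 0},
    {"travel": [-0.23,-0.31,0.23],"angular": [0,0,0],"gripper": 0},
    {"travel": [-0.25,-0.39,0.23],"angular": [0,0,0],"gripper": 0},
    {"travel": [-0.25,-0.46,0.23],"angular": [0,0,0],"gripper": 0}
  ]
}}

```text
t: 12.7
tool_pos: [0.3662, -0.299, 0.2435]
tool_rot: [3.136, 0.155, 0.001]
contact_force: [1.5, -0.0, -0.3]
opening: 0.0003
grip_force: 0.0
```

```bash
python3 - <<'E'
from h import *
np.set_printoptions(precision=4,suppress=True)
o=ctrl.get_obs();print(o['t'],o['tool_pos'],o['contact_force'])
S=ctrl.get_image('side');T=ctrl.get_image('top')
for st in [(.523,-.103)]:
  y=np.radians(5.5); ey=np.array([-np.sin(y),np.cos(y),0])
  for phi in (2.7,6,10):
    n=np.cos(np.radians(phi))*ey+np.sin(np.radians(phi))*np.array([0,0,1])
    p=[np.r_[st,.0996]+k*n for k in(.052,.102)]
    print(phi,proj(S,p).ravel(),proj(T,p).ravel())
for d,b in((S,(325,360,150,195)),(T,(235,275,150,180))):
    P=red(d,b); r=cv2.minAreaRect(P); print(len(P),np.round(cv2.boxPoints(r),1).tolist())
a=S['img'][130:280,290:390,::-1];b=T['img'][120:220,240:340,::-1]
c=np.zeros((600,800,3),np.uint8);c[:600,:400]=cv2.resize(a[:,:100],(400,600),interpolation=2);c[:400,400:]=cv2.resize(b,(400,400),interpolation=2)
cv2.imwrite('pics/c7.png',c)
E
```

```text
12.7 [ 0.3662 -0.299   0.2435] [ 1.5246 -0.0291 -0.2752]
2.7 [344.9865 182.0579 338.5222 172.2875] [260.7126 172.0362 238.6904 173.4098]
6 [345.032  180.7401 338.59   169.7812] [260.5905 171.7145 238.3092 172.7855]
10 [345.1184 179.1909 338.7288 166.8212] [260.5445 171.3169 238.0449 172.0083]
167 [[316.0, 163.5], [325.0, 154.0], [348.6000061035156, 176.3000030517578], [339.70001220703125, 185.8000030517578]]
135 [[238.0, 168.0], [257.0, 168.0], [257.0, 175.0], [238.0, 175.0]]
```

View pics/c7.png

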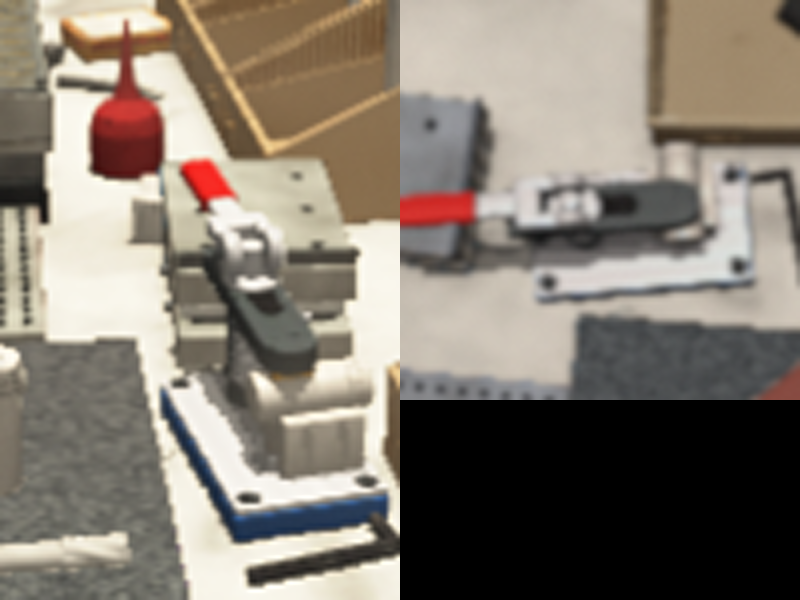

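The red lever is fully down: its sleeve in the side crop, about (197,163) to (225,205), matches the level prediction. The strap's nose is unmoved, its pad rests on the plug, and the arm is clear. I'll hand it in.

```bash
python3 -c "
from station import ctrl
print(ctrl.finish_job())"
```

```text
the job is handed in; nothing more can be done
None
```

The plug is clamped: the strap is against its stop pin over the plug, the cam lever is fully down, and the job was handed in after about 13 s of robot time with the arm clear; the judge's result was not shown.

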